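# Stand the recipe card up and hold the clip open round its edge

### The job

Take the tall recipe card out of the recipe box, stand it fully down in the slot of the wooden card stand, about in the middle, and let go of it. Then pick up the blue spring clip by its handles, squeeze it wide open and hold it gaping round either upright side edge of the card, one jaw in front and one behind, reaching well past the edge but not pressing on the card, so that I can slip the shopping list in. Finish while holding it open there; never shove or nip the card with it, and leave the spice jar, salt shaker, tomato and garlic alone.

Things in the scene. Friction and masses are not known exactly. Their poses are not given: they have to be found in the camera images.
- card: recipe card: stiff white board 90 mm wide, 140 mm tall, 5 mm thick, with a wooden strip 10 mm thick and 20 mm high along its top (pinch it there); origin at the middle of its lower edge, z up the card, y along its width, x its normal (printed side -x). 0.06 kg. Starts about upright in the box's front pocket; draw it straight up.
- card_top (a point): centre of the card's wooden top strip, 130 mm above the card's lower edge; axes as the card
- card_left_edge (a point): point on the card's side edge at +y of the card, 75 mm above its lower edge; axes as the card
- card_right_edge (a point): point on the card's side edge at -y of the card, 75 mm above its lower edge; axes as the card
- card_stand: light wooden block fixed to the worktop, 60 mm (x) by 112 mm (y) by 34 mm high, origin at the centre of its underside; a slot runs along its y through the middle, open at both ends and at the top, 7 mm wide with a mouth flared to 15 mm in the topmost 4 mm; slot floor 14 mm above the worktop
- slot (a point): middle of the slot's floor in the card stand; axes as the stand (slot along y)
- recipe_box: open grey-green tin box fixed to the worktop, 92 mm (x) by 116 mm (y) by 60 mm high; origin at the centre of its underside. The tall card stands in a pocket 7 mm wide along its -x side, pocket floor 6 mm above the worktop; the other, short index cards in it stay and reach 85 mm high
- clip: blue spring clip like a big clothes peg lying on its side, 100 mm long, 28 mm high, 0.08 kg; origin on its pivot at its underside, x towards the jaws, z up along the pivot. Jaws and handles swing in its x-y plane. Jaws end 54 mm ahead of the pivot, handles 45 mm behind. Wide open, the jaw gap is 25 mm at the tips, 20 mm or more within 20 mm of them
- clip_handles (a point): point midway between the two handles of the shut clip, 34 mm behind the pivot, 14 mm up: the place to squeeze; axes as the clip. Handles here measure 43 mm over their outsides when shut (splayed), 22 mm and parallel when wide open
- clip_spread (a joint): how far the clip is squeezed open: 0 shut, 0.5 rad fully open against a stop. Its spring shuts it: squeezing at the grip point takes about 6 N to start and 10 to 11 N to hold fully open.
- jaw_tip_a (a point): inner face of the jaw tip at the clip's +y side, half-way up, 50 mm ahead of the pivot
- jaw_tip_b (a point): inner face of the other jaw's tip, half-way up, 50 mm ahead of the pivot
- spice_jar: small glass spice jar with a yellow cap, 42 mm wide, 96 mm tall; origin at its underside; a bystander
- salt: salt shaker, 44 mm wide, 90 mm tall; origin at its underside; a bystander
- tomato: tomato, 70 mm; origin at its underside; a bystander
- garlic: garlic bulb, 60 mm; origin at its underside; a bystander
There are look-alikes about, which are no part of the job. Several things have the shape of the clip; the one meant has the colours described above.

How it is judged:
On the way, in this order (a step that is already met when the one before it is completed fails the run):
1. the card stands in the slot of the stand, let go (z of card in the frame of slot between -0.004 and 0.004 m and y of card in the frame of slot between -0.03 and 0.03 m and x of card in the frame of slot between -0.006 and 0.006 m and angle between card's own z axis and vertical below 0.15 rad and contact force between the fingers and card below 0.3 N and linear speed of card below 0.02 m/s), for 0.2 s.
2. the clip is held off the worktop, squeezed open (value of joint clip_spread above 0.3 rad and height (world z) of clip above 0.02 m and contact force between the fingers and clip above 1 N), for 0.2 s.
At the end, for the whole second after the job is handed in: Card down in the slot (4 mm), within 30 mm of its middle, leaning under 0.15 rad, let go. Clip in the fingers, open over 0.3 rad, off the stand, still; a jaw tip on each side of the card, each 8 mm or more in from a side edge, 35 to 138 mm up the card; under 1 N on the card (z of card in the frame of slot between -0.004 and 0.004 m and y of card in the frame of slot between -0.03 and 0.03 m and x of card in the frame of slot between -0.006 and 0.006 m and angle between card's own z axis and vertical below 0.15 rad and contact force between the fingers and card below 0.3 N and value of joint clip_spread above 0.3 rad and contact force between the fingers and clip above 1 N and contact force between clip and card below 1 N and contact force between clip and card_stand below 0.3 N and linear speed of clip below 0.02 m/s and y of jaw_tip_a in the frame of card between -0.037 and 0.037 m and z of jaw_tip_a in the frame of card between 0.035 and 0.138 m and y of jaw_tip_b in the frame of card between -0.037 and 0.037 m and z of jaw_tip_b in the frame of card between 0.035 and 0.138 m and ((x of jaw_tip_a in the frame of card above 0.0025 m and x of jaw_tip_b in the frame of card below -0.0025 m) or (x of jaw_tip_b in the frame of card above 0.0025 m and x of jaw_tip_a in the frame of card below -0.0025 m))); the arm keeps its last pose, push and grip.
It fails at once if the clip shoves or nips the card (over 5 N) (contact force between clip and card above 5 N).
It fails at once if a bystander is moved more than 30 mm (distance of any of spice_jar, salt, tomato, garlic from where it was at the start of the episode above 0.03 m).
It also fails if it takes over 58 s, if anything falls off the work surface, if the arm or the gripper's body presses on something with over 40 N, if the wrist force passes 120 N, or if a joint passes its speed limit or range.

### The arm

A 6-joint arm with a two-finger parallel gripper is mounted at the origin on a cart in front of the work surface, level with it; the furniture and walls round the work are solid. World frame = base frame: x ahead of the robot, y to its left, z up, the work surface at z = 0. Lengths are in m, angles in rad, forces in N, time in s.
With the tool pointing down it reaches from about 0.25 to 0.725 m from the base axis. Payload 4 kg.
Tool frame: the origin (TCP) lies midway between the tips of the shut fingers; the grasp point (between the pads) lies 19 mm behind it (bot.hold_point_z is the distance from the TCP to the grasp point, in m); z points along the fingers, y is the direction in which the jaws open and shut (so a half turn about z gives the same grasp; the last joint's range is limited). The gripper opens to 85 mm and grips with 20 to 120 N. Pads are 22 mm wide; open, the fingers measure 114 mm over their backs; the gripper's body (76 mm by 85 mm) begins 54 mm behind the grasp point. The pads swing forward as they close: fully open they stand 13 mm farther back than shut.
Start: joints at [1.255, 0.241, 0.005, 1.335, 0, 1.571], TCP at [0.155, 0.475, 0.231] pointing down, gripper open.
Joint ranges: [-2.72, 2.72], [-1.05, 1.87], [-1.09, 1.28], [-1.99, 2.15], [-1.42, 1.44], [-3.14, 3.14]. Speed limits (rad/s): [2.79, 2.79, 3.14, 3.14, 3.14, 3.14].

### API

Orientations are given as a unit quaternion [x, y, z, w].
In Python, from workcell import status, viewer, order, bot gives the robot as it stands.
- The arm moves only by the tool servo_tool, never from a script. Its argument "increments" is a list of rows, each a list of 3 entries, a list of its own where there are three numbers: the closure in counts, from 0 (fully open) to 255 (shut), then the shift along the tool's x, y, z in mm, then the turn about the tool's z in degrees. A call has exactly 10 rows; each row shifts and turns the commanded pose from where the row before left it, along the tool's axes as they then stand; what a row does not reach is not made up. A row lasts 1/10 s, in which the tool goes at most 50 mm and 8.59 degrees, less where a joint would pass 70% of its speed; a pose out of reach is approached as far as the arm can. A call is refused whole if a number of a shift passes 50 or a number of a turn 8.59, either way. A call with a gripper value outside its range is refused whole. The fingers move at their own pace and stop on an object; the grip force is fixed at half the most. Time passes only in rows, so rows that do not move let the fingers close, or fill a call up. It gives the time, the measured TCP pose, the force and the opening at its end, in the units of the state.
- status.get_obs(): the state, without advancing time (a new reading comes with each control period).
- viewer.camera(name): name is "side" or "top" or "wrist"; returns (picture, depth): 420x560x3 uint8, red, green, blue; 420x560 float32, m along the optical axis (not along the pixel's ray), 0 where there is no reading.
- viewer.get_calibration(name): a dict with "K" (3x3 intrinsics, pixels), "position" and "orientation" of the camera in the world. Camera axes: x right, y up, looking along -z (the intrinsics and any distortion apply to the point x, -y, -z); pixel columns grow to the right and rows downward; lengths in m; the calibration is good to about 2 mm. The wrist camera is an equidistant fisheye: a pixel r from the principal point sees the ray r / f radians off the axis. A picture is of the moment at which its call begins: read the wrist's pose just before it. get_calibration takes no time and is no camera call; for the wrist camera it gives the pose at the moment of the call.
- order.job_done(): hands the job in, once; it reports no verdict.
The state is a dict: "clock": time; "joint_pos": joint angles; "joint_vel": joint speeds; "tau": joint torques, N m; "eef_pos": TCP position; "tool_rot": TCP orientation; "ft_force": force on the tool from outside, world axes, zero at the start; "ft_torque": the same for the moment, N m; "grip_width": finger opening in m.
Only numpy, scipy, OpenCV 4.12 (cv2) and the standard library are available. Lean on these libraries where they do the work, as an engineer would, in place of code of your own. Each camera call takes 0.05 s, during which the arm holds its last target.

## Working session

There is one attempt and no reset: what is moved stays moved. The work goes in short steps, Python scripts to look and compute and a tool call to move; the robot and the scene stay as the last step left them, time stands still between calls to the robot, and variables do not carry over. Pictures are saved under pics/ and viewed, and the job is handed in when it is done.

Besides the shell and the picture viewer there is one more tool, called after "Request:" in YAML: its name, and indented under it one key for each argument. servo_tool: Moves the arm, as the interface text tells. Its arguments: {"type":"object","properties":{"increments":{"type":"array","items":{"type":"array"}}},"required":["increments"]}

```bash
ls; mkdir -p pics; cat > h.py <<'E'
import numpy as np, cv2
from scipy.spatial.transform import Rotation as R
from workcell import status, viewer, order, bot
def snap(n,f):
    c=viewer.get_calibration(n); p,d=viewer.camera(n)
    cv2.imwrite(f'pics/{f}.png',p[:,:,::-1]); np.savez(f'pics/{f}.npz',p=p,d=d,K=c['K'],t=c['position'],q=c['orientation'])
    return p,d,c
def load(f):
    z=np.load(f'pics/{f}.npz'); return z
def pt(z,u,v,d):  # pinhole
    K=z['K']; c=np.array([(u-K[0,2])/K[0,0]*d,-(v-K[1,2])/K[1,1]*d,-d])
    return R.from_quat(z['q']).apply(c)+z['t']
def cloud(z):
    d=z['d'];K=z['K'];v,u=np.mgrid[:d.shape[0],:d.shape[1]]
    c=np.stack([(u-K[0,2])/K[0,0]*d,-(v-K[1,2])/K[1,1]*d,-d],-1)
    return R.from_quat(z['q']).apply(c.reshape(-1,3)).reshape(c.shape)+z['t']
E
python3 - <<'E'
from h import *
for n in('side','top','wrist'):
    p,d,c=snap(n,n+'0'); print(n,c)
print(status.get_obs(), bot.hold_point_z)
E
```

```text
pics
side {'K': array([[420.06625328,   0.        , 278.11253637],
       [  0.        , 420.06625328, 204.73409061],
       [  0.        ,   0.        ,   1.        ]]), 'position': array([0.26568553, 0.6747179 , 0.59362091]), 'orientation': array([-0.09815676,  0.46943742,  0.85409244, -0.20129546])}
top {'K': array([[493.01768496,   0.        , 283.61722375],
       [  0.        , 493.01768496, 211.93129007],
       [  0.        ,   0.        ,   1.        ]]), 'position': array([ 0.52161217, -0.01925199,  1.12113471]), 'orientation': array([-0.01952111,  0.02592095,  0.71238339, -0.7010399 ])}
wrist {'K': array([[325.1922621 ,   0.        , 276.32276939],
       [  0.        , 325.1922621 , 210.46476404],
       [  0.        ,   0.        ,   1.        ]]), 'position': array([0.07970714, 0.50051361, 0.37274644]), 'orientation': array([-0.1293225 , -0.09237457,  0.58005871,  0.79892085])}
{'clock': 0.15, 'joint_pos': array([ 1.25502172e+00,  2.41236250e-01,  4.00732758e-03,  1.33518878e+00,
       -1.11410703e-05,  1.57081372e+00]), 'joint_vel': array([-0.00091343, -0.00269986,  0.00448916, -0.00051388, -0.00096854,
        0.0008424 ]), 'tau': array([ 1.69345259e-05, -3.72635794e+01,  2.52638716e+01,  1.23479115e-02,
        3.25421320e-05,  2.13740151e-05]), 'eef_pos': array([0.15512824, 0.47481355, 0.23060923]), 'tool_rot': array([ 1.57240671e-01,  9.87559980e-01, -8.01480465e-04, -1.21957860e-04]), 'ft_force': array([ 0.29372064, -0.87747013,  0.21119998]), 'ft_torque': array([0.00346773, 0.02289194, 0.02799421]), 'grip_width': 0.08472489872643672} 0.0187
```

View pics/top0.png

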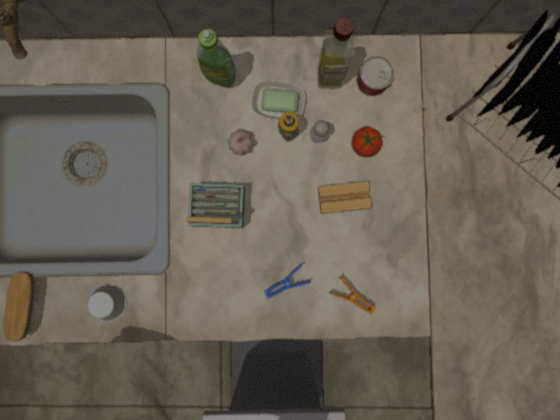

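View pics/side0.png

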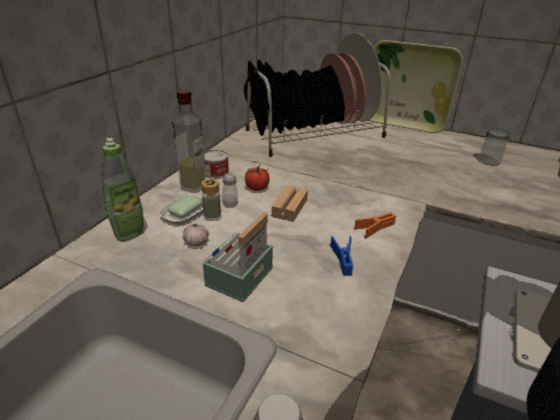

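View pics/wrist0.png

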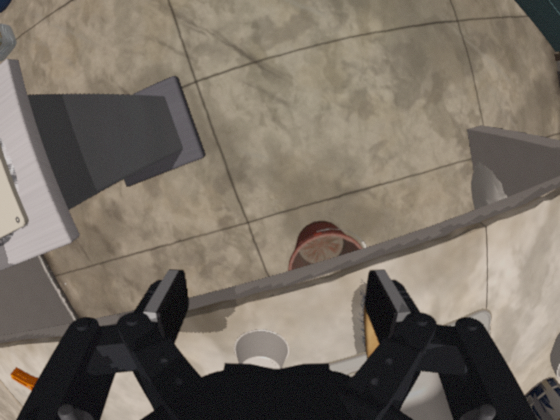

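Top view: the clip candidates are blue at (287,283) and orange at (355,293), and blue matches the description. For the card, the wooden strip at the box front is at (210,221). The slotted stand is at (345,196). Next I check each in a close crop and measure it.

```bash
python3 - <<'E'
from h import *
z=load('top0');p=z['p'];P=cloud(z)
c=p[165:315,170:390]; cv2.imwrite('pics/crop0.png',cv2.resize(c[:,:,::-1],None,fx=3.6,fy=3.6,interpolation=cv2.INTER_CUBIC))
hsv=cv2.cvtColor(p,cv2.COLOR_RGB2HSV)
b=cv2.inRange(hsv,(100,120,50),(130,255,255)); b[:240]=0;b[320:]=0;b[:,:240]=0;b[:,330:]=0
X=P[b>0]; print('blue',len(X),X.min(0),X.max(0),X.mean(0),np.median(X[:,2]))
# card strip: points z>0.12 around box
r=np.zeros(b.shape,bool); r[170:240,180:250]=1
for lo,hi in((.1,.2),(.08,.1),(.05,.07)):
  m=r&(P[...,2]>lo)&(P[...,2]<hi); Y=P[m]
  if len(Y): print(lo,len(Y),Y.min(0),Y.max(0),np.median(Y,0), cv2.minAreaRect((Y[:,:2]*1000).astype(np.float32)))
r[:]=0;r[170:225,305:385]=1
m=r&(P[...,2]>.025)&(P[...,2]<.05);Y=P[m];print('stand',len(Y),np.median(Y[:,2]),cv2.minAreaRect((Y[:,:2]*1000).astype(np.float32)))
print('table',np.median(P[230:260,260:400,2]))
X=P[b>0];print(cv2.minAreaRect((X[:,:2]*1000).astype(np.float32)))
E
```

```text
blue 213 [ 0.40483537 -0.08325632 -0.00600394] [0.52161217 0.01415018 1.12113471] [ 0.43192133 -0.02721284  0.03679728] 0.02702520580523826
0.1 252 [0.56604251 0.0750802  0.10124733] [0.57935695 0.16508314 0.1499803 ] [0.57224794 0.11772995 0.14474794] ((572.5078735351562, 120.20346069335938), (90.13130187988281, 10.124685287475586), 87.24917602539062)
0.08 12 [0.56878648 0.07562473 0.08015517] [0.60750061 0.11130016 0.08247206] [0.59027241 0.09042982 0.08051309] ((593.0194091796875, 88.17931365966797), (52.61604309082031, 14.409070014953613), 42.640907287597656)
0.05 1101 [0.56093759 0.05783301 0.05003343] [0.65612102 0.17746742 0.06997418] [0.62122483 0.11697914 0.05978684] ((609.0885620117188, 117.88399505615234), (116.29962921142578, 92.40557098388672), 87.1957778930664)
stand 1217 0.03251316686028605 ((624.506591796875, -165.73184204101562), (60.138389587402344, 112.54454040527344), 5.146584510803223)
table -0.001939656990285199
((467.9677734375, -20.25556182861328), (101.79446411132812, 99.0159912109375), 19.51776695251465)
```

View pics/crop0.png

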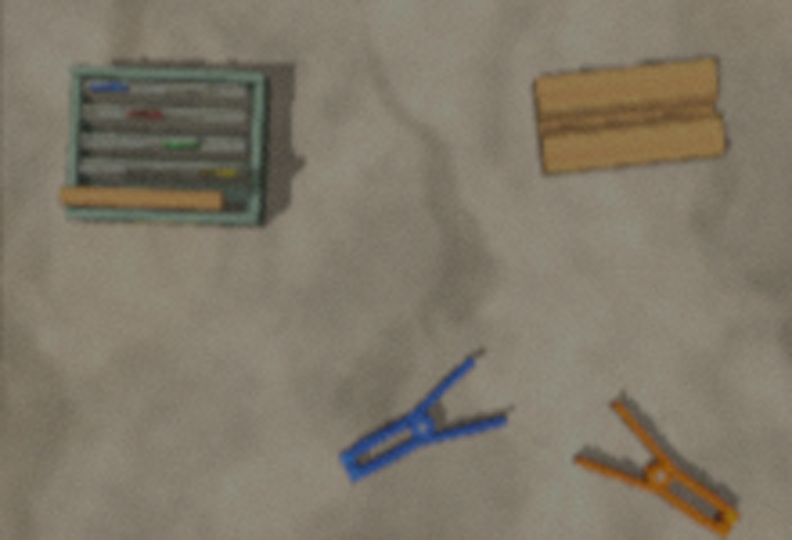

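```bash
cat >> h.py <<'E'
def ray(z,u,v,h):
    K=z['K'];u=np.asarray(u,float);v=np.asarray(v,float)
    c=np.stack([(u-K[0,2])/K[0,0],-(v-K[1,2])/K[1,1],-np.ones_like(u)],-1)
    w=R.from_quat(z['q']).apply(c.reshape(-1,3)); t=z['t']
    s=(h-t[2])/w[:,2]; return t+w*s[:,None]
def go(x,y,zz,psi):
    o=status.get_obs(); r=R.from_quat(o['tool_rot']);M=r.as_matrix()
    d=M.T@((np.array([x,y,zz])-o['eef_pos'])*1000)
    p=np.degrees(np.arctan2(M[1,1],M[0,1]))
    print('t%.2f tool d mm'%o['clock'],d.round(1),'psi',p.round(2),'turn about tool z',round((p-psi+180)%360-180,2),'eef',o['eef_pos'].round(4),'F',o['ft_force'].round(1),'w',round(o['grip_width'],4),'down',M[:,2].round(3),'q',o['joint_pos'].round(2))
E
python3 - <<'E'
from h import *
z=load('top0');p=z['p']
hsv=cv2.cvtColor(p,cv2.COLOR_RGB2HSV)
b=cv2.inRange(hsv,(100,110,40),(130,255,255)); b[:255]=0;b[310:]=0;b[:,:255]=0;b[:,320:]=0
v,u=np.nonzero(b);Y=ray(z,u,v,.025)[:,:2]*1000
print(len(Y)); 
for a in (110,113,116,119,122):
  e=np.array([np.cos(np.radians(a)),np.sin(np.radians(a))]);n=np.array([-e[1],e[0]])
  s=Y@e;t=Y@n
  j=s>s.max()-40; h=s<s.min()+20
  print(a,'len',np.ptp(s),'jaws t',t[j].min(),t[j].max(),(t[j].min()+t[j].max())/2,'handles',t[h].min(),t[h].max(),(t[h].min()+t[h].max())/2)
  sp=s.max()-54; tc=(t[j].min()+t[j].max())/2
  print('  pivot',e*sp+n*tc,'handles',e*(sp-34)+n*tc)
P=cloud(z)
r=np.zeros(b.shape,bool); r[170:225,305:385]=1
# stand edge rays
h=cv2.inRange(hsv,(8,70,60),(28,255,255));m=r&(h>0);v,u=np.nonzero(m)
Y=ray(z,u,v,.032)[:,:2]*1000;print('stand',cv2.minAreaRect(Y.astype(np.float32)))
go(.5725,.12,.23,-2.75)
E
```

```text
230
110 len 99.28257822773978 jaws t -404.2749765401617 -382.296454367218 -393.2857154536898 handles -423.33302774431417 -381.3489009362292 -402.3409643402717
  pivot [432.13500105 -37.39065217] handles [443.76368592 -69.34020128]
113 len 98.50447621694568 jaws t -394.9484889075742 -374.7971172893747 -384.87280309847444 handles -411.1194517459576 -368.9236865398676 -390.0215691429126
  pivot [433.77750109 -36.9089917 ] handles [447.06235946 -68.20615671]
116 len 97.47076764124657 jaws t -384.7304925561912 -366.0169232458613 -375.37370790102625 handles -397.7790259069281 -355.4872779622714 -376.6331519345997
  pivot [435.39112434 -36.39209054] handles [450.29574333 -66.95108811]
119 len 97.05534180896288 jaws t -374.29798288364003 -355.2006721533355 -364.7493275184878 handles -383.34831540716885 -341.07650346539833 -362.21240943628356
  pivot [436.68762758 -35.44953877] handles [453.17115467 -65.18660881]
122 len 98.10053183383135 jaws t -362.83954845713856 -342.91696658577973 -352.87825752145915 handles -367.86687382109324 -325.73086198046366 -346.7988679007784
  pivot [437.74752394 -34.63300542] handles [455.76477892 -63.46664069]
stand ((623.357666015625, -165.607421875), (62.96229934692383, 115.37493896484375), 4.809146404266357)
t0.15 tool d mm [-506.9 -207.6    1. ] psi 71.91 turn about tool z 74.66 eef [0.1551 0.4748 0.2306] F [ 0.3 -0.9  0.2] w 0.0847 down [-0.    -0.002 -1.   ] q [ 1.26  0.24  0.    1.34 -0.    1.57]
```

Request:
servo_tool:
  increments:
    - [0, [-44, -18, 0], 0]
    - [0, [-44, -18, 0], 0]
    - [0, [-44, -18, 0], 0]
    - [0, [-44, -18, 0], 0]
    - [0, [-44, -18, 0], 0]
    - [0, [-44, -18, 0], 0]
    - [0, [-44, -18, 0], 0]
    - [0, [-44, -18, 0], 0]
    - [0, [-44, -18, 0], 0]
    - [0, [-44, -18, 0], 0]

```text
clock: 1.15
eef_pos: [0.5187, 0.1659, 0.231]
tool_rot: [0.157, 0.988, 0.0, -0.0]
ft_force: [0.7, 0.4, 0.1]
grip_width: 0.0856
```

Request:
servo_tool:
  increments:
    - [0, [0, 0, 0], 8.3]
    - [0, [0, 0, 0], 8.3]
    - [0, [0, 0, 0], 8.3]
    - [0, [0, 0, 0], 8.3]
    - [0, [0, 0, 0], 8.3]
    - [0, [0, 0, 0], 8.3]
    - [0, [0, 0, 0], 8.3]
    - [0, [0, 0, 0], 8.3]
    - [0, [0, 0, 0], 8.3]
    - [0, [0, 0, 0], 0]

```text
clock: 2.15
eef_pos: [0.5174, 0.1675, 0.2309]
tool_rot: [0.724, 0.69, -0.0, -0.0]
ft_force: [-0.4, 0.4, -0.5]
grip_width: 0.0854
```

```bash
python3 - <<'E'
from h import *
go(.5725,.12,.23,-2.75)
p,d,c=snap('wrist','w1')
p,d,c=snap('side','s1')
E
```

```text
t2.15 tool d mm [-44.7  57.3   0.9] psi -2.77 turn about tool z -0.02 eef [0.5174 0.1675 0.2309] F [-0.4  0.4 -0.5] w 0.0854 down [-0.001 -0.    -1.   ] q [ 0.31  0.33  0.12  1.37 -0.    1.93]
```

View pics/w1.png

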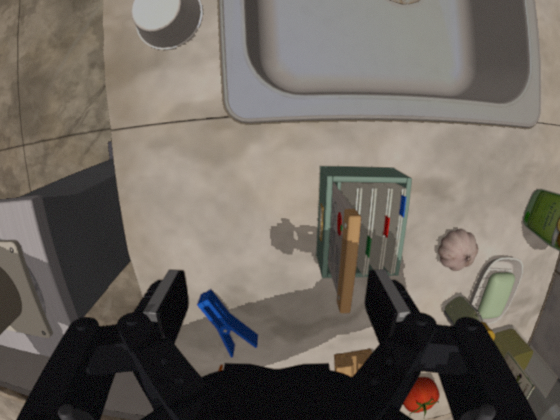

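The wrist view shows the wooden strip from (352,212) to (346,312), in the box at (365,225). I measure it from this view to cross-check.

```bash
cat >> h.py <<'E'
def rays_fish(z):
    K=z['K'];v,u=np.mgrid[:420,:560]
    dx=u-K[0,2];dy=v-K[1,2];r=np.hypot(dx,dy)+1e-9;th=r/K[0,0]
    c=np.stack([np.sin(th)*dx/r,-np.sin(th)*dy/r,-np.cos(th)],-1)
    return c
def cloudf(z):
    c=rays_fish(z); c=c/(-c[...,2:3]+1e-9)*z['d'][...,None]
    return R.from_quat(z['q']).apply(c.reshape(-1,3)).reshape(c.shape)+z['t']
def planef(z,m,h):
    c=rays_fish(z)[m]; w=R.from_quat(z['q']).apply(c); t=z['t']
    return t+w*((h-t[2])/w[:,2])[:,None]
E
python3 - <<'E'
from h import *
z=load('w1');P=cloudf(z);hsv=cv2.cvtColor(z['p'],cv2.COLOR_RGB2HSV)
m=cv2.inRange(hsv,(8,90,80),(28,255,255))>0
m[:200]=0;m[320:]=0;m[:,:330]=0;m[:,370:]=0
m=cv2.erode(m.astype(np.uint8),None)>0
Y=P[m];print(len(Y),np.percentile(Y[:,2],[5,50,95]))
T=m&(P[...,2]>.138);Y=P[T]*1000;print(len(Y),Y.min(0),Y.max(0),cv2.minAreaRect(Y[:,:2].astype(np.float32)))
# box rim
g=(P[...,2]>.05)&(P[...,2]<.065);g[:160]=0;g[290:]=0;g[:,:310]=0;g[:,420:]=0
print('box',cv2.minAreaRect((P[g][:,:2]*1000).astype(np.float32)))
print('table',np.median(P[130:160,230:300,2]))
# vertical lean of card from side and top: points on card face
E
```

```text
1072 [0.13693083 0.14554443 0.14676558]
1011 [522.56206444  77.88144139 138.1074297 ] [581.73457148 248.48636438 373.10375326] ((563.0062255859375, 167.07781982421875), (33.804420471191406, 178.632568359375), 15.70249080657959)
box ((611.8290405273438, 118.603515625), (116.72720336914062, 92.91983795166016), 87.04047393798828)
table -0.0007862533964508311
```

```bash
python3 - <<'E'
from h import *
z=load('w1');P=cloudf(z)
T=(P[...,2]>.141)&(P[...,2]<.15);T[:200]=0;T[320:]=0;T[:,:330]=0;T[:,370:]=0
Y=P[T]*1000;print(len(Y),Y.min(0),Y.max(0),cv2.minAreaRect(Y[:,:2].astype(np.float32)))
go(.574,.1205,.23,-2.75)
go(.574,.1205,.120,-2.75)
E
```

```text
1252 [568.56533261  76.81547073 141.01137083] [582.43405594 166.34931003 147.65810539] ((575.371337890625, 121.681884765625), (89.40071868896484, 11.042168617248535), 87.12168884277344)
t2.25 tool d mm [-44.3  58.6   1. ] psi -2.62 turn about tool z 0.13 eef [0.5175 0.1675 0.231 ] F [-1.5  0.3  0.8] w 0.0853 down [-0.001 -0.    -1.   ] q [ 0.31  0.33  0.12  1.37 -0.    1.93]
t2.25 tool d mm [-44.3  58.7 111. ] psi -2.62 turn about tool z 0.13 eef [0.5175 0.1675 0.231 ] F [-1.5  0.3  0.8] w 0.0853 down [-0.001 -0.    -1.   ] q [ 0.31  0.33  0.12  1.37 -0.    1.93]
```

Request:
servo_tool:
  increments:
    - [0, [-11, 14.6, 0], 0]
    - [0, [-11, 14.7, 0], 0]
    - [0, [-11, 14.6, 0], 0]
    - [0, [-11.3, 14.7, 0], 0]
    - [0, [0, 0, 20], 0]
    - [0, [0, 0, 20], 0]
    - [0, [0, 0, 20], 0]
    - [0, [0, 0, 20], 0]
    - [0, [0, 0, 15], 0]
    - [0, [0, 0, 13], 0]

```text
clock: 3.25
eef_pos: [0.5743, 0.1195, 0.122]
tool_rot: [0.724, 0.69, -0.0, -0.0]
ft_force: [-0.5, -0.4, 0.0]
grip_width: 0.0853
```

```bash
python3 - <<'E'
from h import *
go(.574,.1205,.122,-2.75)
p,d,c=snap('wrist','w2')
p,d,c=snap('side','s2')
go(.574,.1205,.122,-2.75)
E
```

```text
t3.25 tool d mm [ 0.9 -0.4  0. ] psi -2.76 turn about tool z -0.01 eef [0.5743 0.1195 0.122 ] F [-0.5 -0.4  0. ] w 0.0853 down [-0.001 -0.    -1.   ] q [ 0.21  0.48  0.06  1.15 -0.    1.82]
t3.35 tool d mm [ 1.   0.9 -1. ] psi -2.78 turn about tool z -0.03 eef [0.573  0.1196 0.121 ] F [-0.1 -0.3 -0. ] w 0.0854 down [-0.004 -0.001 -1.   ] q [ 0.21  0.48  0.06  1.15 -0.    1.83]
```

View pics/w2.png

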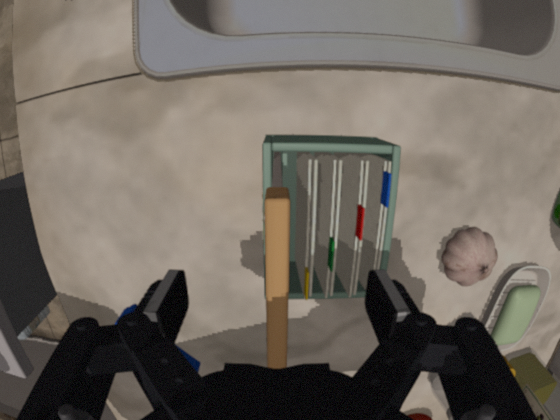

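View pics/s2.png

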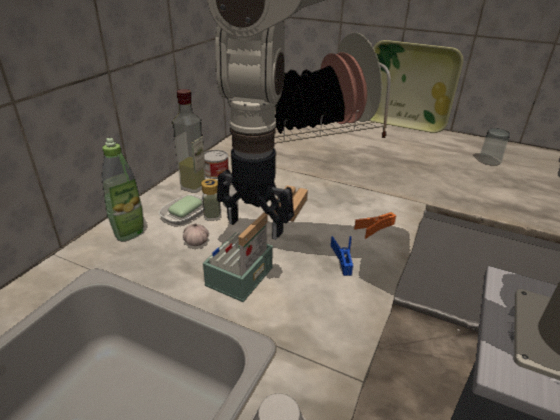

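The strip, at column 277, is centred between the fingertips at 186 and 367. Closing on it.

Request:
servo_tool:
  increments:
    - [80, [0, 0, 0], 0]
    - [160, [0, 0, 0], 0]
    - [255, [0, 0, 0], 0]
    - [255, [0, 0, 0], 0]
    - [255, [0, 0, 0], 0]
    - [255, [0, 0, 0], 0]
    - [255, [0, 0, 0], 0]
    - [255, [0, 0, 0], 0]
    - [255, [0, 0, 0], 0]
    - [255, [0, 0, 0], 0]

```text
clock: 4.35
eef_pos: [0.5745, 0.1206, 0.124]
tool_rot: [0.724, 0.69, 0.001, 0.0]
ft_force: [0.6, 0.2, 5.9]
grip_width: 0.0082
```

Request:
servo_tool:
  increments:
    - [255, [0, 0, -5], 0]
    - [255, [0, 0, -10], 0]
    - [255, [0, 0, -12], 0]
    - [255, [0, 0, -12], 0]
    - [255, [0, 0, -12], 0]
    - [255, [0, 0, -12], 0]
    - [255, [0, 0, -15], 0]
    - [255, [0, 0, -15], 0]
    - [255, [0, 0, -10], 0]
    - [255, [0, 0, -7], 0]

```text
clock: 5.35
eef_pos: [0.5743, 0.1205, 0.2347]
tool_rot: [0.724, 0.69, 0.001, 0.0]
ft_force: [-0.7, 0.4, -0.6]
grip_width: 0.009
```

```bash
python3 - <<'E'
from h import *
go(.626,-.165,.23,5)
p,d,c=snap('wrist','w3')
E
```

```text
t5.35 tool d mm [-282.6   65.6    4.7] psi -2.79 turn about tool z -7.79 eef [0.5743 0.1205 0.2347] F [-0.7  0.4 -0.6] w 0.009 down [ 0.001  0.    -1.   ] q [0.21 0.41 0.26 1.41 0.   1.83]
```

View pics/w3.png

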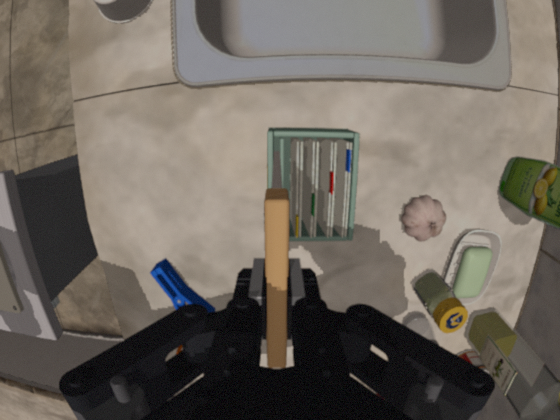

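Request:
servo_tool:
  increments:
    - [255, [-25, 4, 0], 0]
    - [255, [-45, 5, 0], 0]
    - [255, [-45, 5, 0], 0]
    - [255, [-45, 5, 0], 0]
    - [255, [-45, 5, 0], 0]
    - [255, [-45, 5, 0], 0]
    - [255, [-45, 5, 0], 0]
    - [255, [-45, 5, 0], 0]
    - [255, [-44, 5, 0], 0]
    - [255, [0, 0, 0], -7.8]

```text
clock: 6.4
eef_pos: [0.5981, -0.2714, 0.2314]
tool_rot: [0.677, 0.736, -0.001, -0.0]
ft_force: [-0.2, 0.0, -0.6]
grip_width: 0.009
```

```bash
python3 - <<'E'
from h import *
go(.626,-.165,.23,5)
p,d,c=snap('wrist','w4')
z=load('w4');P=cloudf(z)
g=(P[...,2]>.027)&(P[...,2]<.04);g&=(P[...,1]>-.24)&(P[...,1]<-.09)&(P[...,0]>.56)&(P[...,0]<.69)
print(g.sum(),'stand',np.median(P[g][:,2]),cv2.minAreaRect((P[g][:,:2]*1000).astype(np.float32)))
E
```

```text
t6.40 tool d mm [103.7  36.7   1.2] psi 4.79 turn about tool z -0.21 eef [ 0.5981 -0.2714  0.2314] F [-0.2  0.  -0.6] w 0.009 down [-0.002 -0.001 -1.   ] q [-0.42  0.57  0.5   1.5  -0.    1.06]
5339 stand 0.03344853815904392 ((627.3623046875, -165.53201293945312), (60.66554260253906, 112.92100524902344), 5.079863548278809)
```

View pics/w4.png

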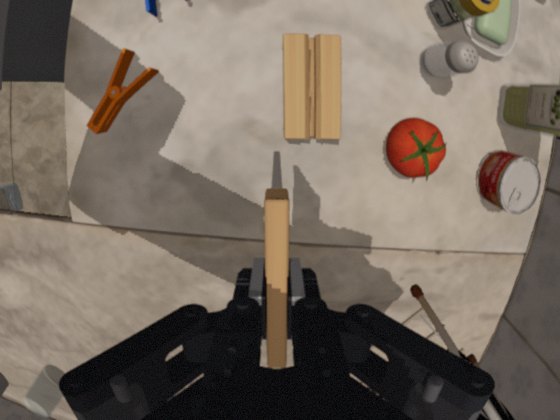

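Request:
servo_tool:
  increments:
    - [255, [15, 5, 0], -0.3]
    - [255, [25, 9, 0], 0]
    - [255, [25, 9, 0], 0]
    - [255, [25, 9, 0], 0]
    - [255, [13.6, 5.2, 0], 0]
    - [255, [0, 0, 20], 0]
    - [255, [0, 0, 20], 0]
    - [255, [0, 0, 20], 0]
    - [255, [0, 0, 11], 0]
    - [255, [0, 0, 0], 0]

```text
clock: 7.45
eef_pos: [0.6255, -0.1574, 0.1603]
tool_rot: [0.673, 0.739, -0.001, -0.002]
ft_force: [-0.2, 0.8, 0.5]
grip_width: 0.0087
```

```bash
python3 - <<'E'
from h import *
go(.6265,-.165,.132,5.1)
p,d,c=snap('side','s5')
cv2.imwrite('pics/s5c.png',cv2.resize(p[100:280,200:400,::-1],None,fx=3,fy=3,interpolation=cv2.INTER_CUBIC))
p,d,c=snap('top','t5')
cv2.imwrite('pics/t5c.png',cv2.resize(p[130:260,270:430,::-1],None,fx=4,fy=4,interpolation=cv2.INTER_CUBIC))
E
```

```text
t7.45 tool d mm [-7.7  0.4 28.3] psi 5.33 turn about tool z 0.23 eef [ 0.6255 -0.1574  0.1603] F [-0.2  0.8  0.5] w 0.0087 down [-0.004  0.001 -1.   ] q [-0.25  0.57  0.31  1.32 -0.    1.23]
```

View pics/s5c.png

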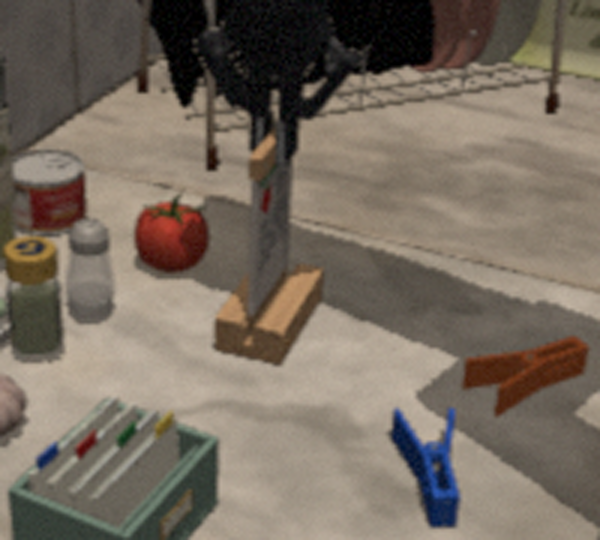

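The side crop shows the card upright just above the slot, with its lower edge near (250,310). I correct 7.7 mm along the slot and lower it.

Request:
servo_tool:
  increments:
    - [255, [-4, 0.4, 0], 0.2]
    - [255, [-3.7, 0, 0], 0]
    - [255, [0, 0, 0], 0]
    - [255, [0, 0, 4], 0]
    - [255, [0, 0, 4], 0]
    - [255, [0, 0, 4], 0]
    - [255, [0, 0, 4], 0]
    - [255, [0, 0, 4], 0]
    - [255, [0, 0, 4], 0]
    - [255, [0, 0, 0], 0]

```text
clock: 8.55
eef_pos: [0.6274, -0.1661, 0.1373]
tool_rot: [0.675, 0.738, -0.0, -0.001]
ft_force: [-0.0, 0.1, -0.1]
grip_width: 0.0085
```

```bash
python3 - <<'E'
from h import *
go(.6265,-.165,.132,5.1)
p,d,c=snap('side','s6')
cv2.imwrite('pics/s6c.png',cv2.resize(p[100:280,200:400,::-1],None,fx=3,fy=3,interpolation=cv2.INTER_CUBIC))
E
```

```text
t8.55 tool d mm [ 1.2 -0.8  5.3] psi 5.11 turn about tool z 0.01 eef [ 0.6274 -0.1661  0.1373] F [-0.   0.1 -0.1] w 0.0085 down [-0.001  0.    -1.   ] q [-0.26  0.59  0.29  1.27  0.    1.22]
```

View pics/s6c.png

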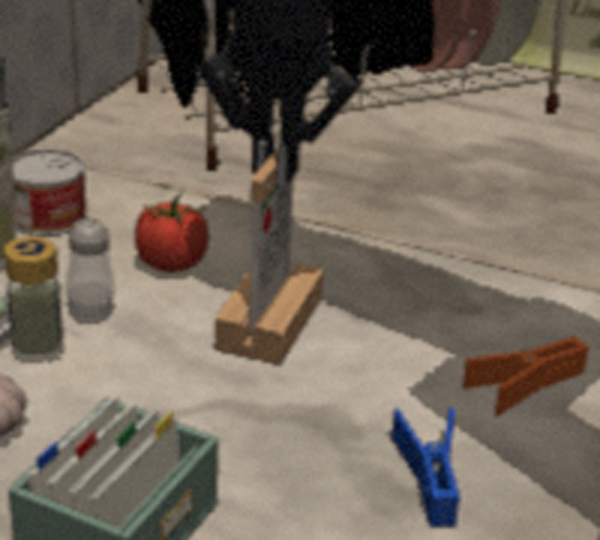

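The card is in the slot with no side force. Lowering the last few millimetres.

Request:
servo_tool:
  increments:
    - [255, [0, 0, 2], 0]
    - [255, [0, 0, 2], 0]
    - [255, [0, 0, 1], 0]
    - [255, [0, 0, 1], 0]
    - [255, [0, 0, 1], 0]
    - [255, [0, 0, 0.5], 0]
    - [255, [0, 0, 0], 0]
    - [255, [0, 0, 0], 0]
    - [255, [0, 0, 0], 0]
    - [255, [0, 0, 0], 0]

```text
clock: 9.6
eef_pos: [0.628, -0.1664, 0.132]
tool_rot: [0.675, 0.738, 0.0, 0.001]
ft_force: [-2.3, 0.9, 6.4]
grip_width: 0.0084
```

```bash
python3 - <<'E'
from h import *
go(.6265,-.165,.132,5.1)
E
```

```text
t9.60 tool d mm [ 1.5 -1.4 -0. ] psi 5.11 turn about tool z 0.01 eef [ 0.628  -0.1664  0.132 ] F [-2.3  0.9  6.4] w 0.0084 down [ 0.001 -0.    -1.   ] q [-0.26  0.59  0.28  1.25 -0.    1.22]
```

It touched the floor at the expected height (0.132, 6 N up). Opening.

Request:
servo_tool:
  increments:
    - [220, [0, -0.7, 0], 0]
    - [180, [0, 0, 0], 0]
    - [100, [0, 0, 0], 0]
    - [0, [0, 0, 0], 0]
    - [0, [0, 0, 0], 0]
    - [0, [0, 0, -10], 0]
    - [0, [0, 0, -20], 0]
    - [0, [0, 0, -25], 0]
    - [0, [0, 0, -25], 0]
    - [0, [0, 0, -20], 0]

```text
clock: 10.6
eef_pos: [0.6276, -0.1665, 0.2335]
tool_rot: [0.675, 0.738, 0.001, 0.001]
ft_force: [0.7, -0.6, -0.0]
grip_width: 0.0853
```

```bash
python3 - <<'E'
from h import *
go(.451,-.0665,.2,26.8)
p,d,c=snap('side','s7')
cv2.imwrite('pics/s7c.png',cv2.resize(p[100:280,200:400,::-1],None,fx=3,fy=3,interpolation=cv2.INTER_CUBIC))
E
```

```text
t10.60 tool d mm [ 115.4 -167.1   33. ] psi 5.1 turn about tool z -21.7 eef [ 0.6276 -0.1665  0.2335] F [ 0.7 -0.6 -0. ] w 0.0853 down [ 0.002 -0.001 -1.   ] q [-0.26  0.55  0.47  1.49  0.    1.22]
```

View pics/s7c.png

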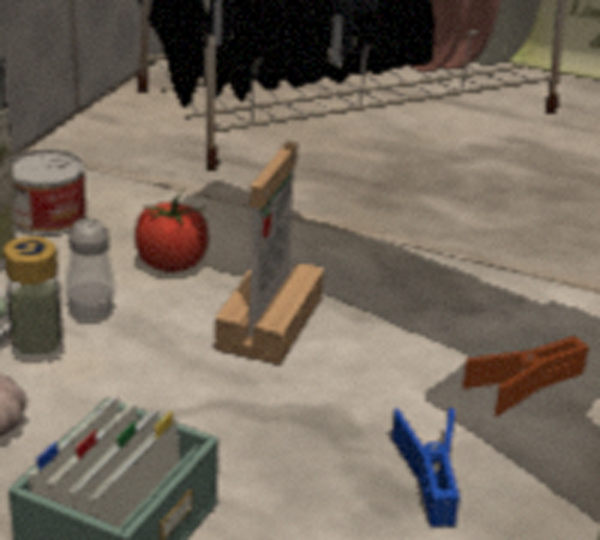

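Request:
servo_tool:
  increments:
    - [0, [15, -22, 0], 0]
    - [0, [23, -33, 0], 0]
    - [0, [23, -33, 0], 0]
    - [0, [23, -33, 0], 0]
    - [0, [23, -33, 0], 0]
    - [0, [8.4, -13, 0], 0]
    - [0, [0, 0, 0], -7.2]
    - [0, [0, 0, 0], -7.2]
    - [0, [0, 0, 0], -7.3]
    - [0, [0, 0, 0], 0]

```text
clock: 11.65
eef_pos: [0.4505, -0.0662, 0.231]
tool_rot: [0.524, 0.852, 0.0, 0.0]
ft_force: [-0.4, -0.1, -0.1]
grip_width: 0.0851
```

```bash
python3 - <<'E'
from h import *
go(.451,-.0665,.2,26.8)
p,d,c=snap('wrist','w8')
z=load('w8');hsv=cv2.cvtColor(z['p'],cv2.COLOR_RGB2HSV)
b=cv2.inRange(hsv,(105,150,60),(130,255,255))>0
Pz=cloudf(z); ok=(Pz[...,2]>.02)&(Pz[...,2]<.033); b&=ok
b&=(Pz[...,0]>.38)&(Pz[...,0]<.52)&(Pz[...,1]>-.14)&(Pz[...,1]<.05)
Y=planef(z,b,.028)[:,:2]*1000;print(len(Y),np.median(Pz[b][:,2]))
for a in (113,115,117,119,121):
  e=np.array([np.cos(np.radians(a)),np.sin(np.radians(a))]);n=np.array([-e[1],e[0]])
  s=Y@e;t=Y@n
  j=s>s.max()-40; h=s<s.min()+20
  tc=(t[j].min()+t[j].max())/2
  sp=s.max()-54
  print(a,'len',np.ptp(s),'jaws w',np.ptp(t[j]),'handles',np.ptp(t[h]),'asym',(t[h].min()+t[h].max())/2-tc,'pivot',e*sp+n*tc,'handles',e*(sp-34)+n*tc)
E
```

```text
t11.65 tool d mm [-0.5  0.3 31. ] psi 26.8 turn about tool z 0.0 eef [ 0.4505 -0.0662  0.231 ] F [-0.4 -0.1 -0.1] w 0.0851 down [ 0.001 -0.    -1.   ] q [-0.15  0.15 -0.11  1.31  0.    0.96]
880 0.027513621560759594
113 len 99.29780325323168 jaws w 20.125510176387195 handles 42.03851172975703 asym -5.521731693429388 pivot [436.90719394 -36.21877402] handles [450.1920523  -67.51593904]
115 len 98.48936466776007 jaws w 18.969161174292537 handles 41.87402172139008 asym -2.97980394852641 pivot [438.0335873 -35.9722685] handles [452.4026082  -66.78673326]
117 len 97.69190821106488 jaws w 17.98541786747961 handles 41.77060948136409 asym -0.47605671280945216 pivot [439.07263209 -35.7310434 ] handles [454.50830908 -66.02526523]
119 len 98.64782089360415 jaws w 18.785884917359965 handles 41.875870889908015 asym 1.895720250631598 pivot [439.75870465 -35.07974041] handles [456.24223174 -64.81681046]
121 len 99.48354640191641 jaws w 19.60693328417807 handles 42.032932754765795 asym 4.235512205688565 pivot [440.4501882  -34.42736548] handles [457.96148275 -63.57105371]
```

View pics/w8.png

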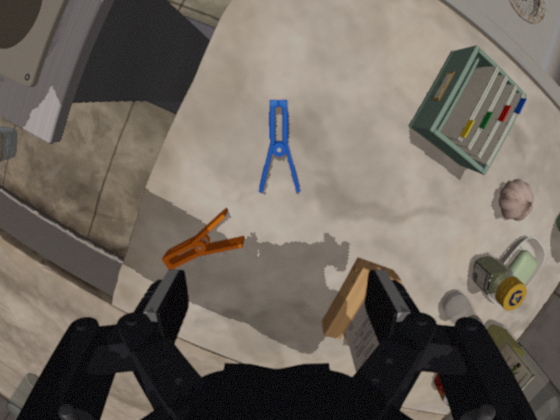

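```bash
python3 - <<'E'
from h import *
z=load('w8');hsv=cv2.cvtColor(z['p'],cv2.COLOR_RGB2HSV);P=cloudf(z)
b=cv2.inRange(hsv,(3,170,90),(15,255,255))>0
b[:200]=0;b[275:]=0;b[:,:155]=0;b[:,255:]=0
X=P[b];X=X[(X[:,2]<.04)]
c=np.array([.454,-.066]);a=np.radians(117.4);e=np.array([np.cos(a),np.sin(a)]);n=np.array([-e[1],e[0]])
D=(X[:,:2]-c)*1000;print(len(D),'along clip x',(D@e).min(),(D@e).max(),'along clip y',(D@n).min(),(D@n).max())
go(.454,-.066,.002,27.4)
E
```

```text
983 along clip x -107.14408008340071 -36.61592061533643 along clip y 43.12654296129965 144.42693590636554
t11.70 tool d mm [ -1.3   3.1 229. ] psi 26.66 turn about tool z -0.74 eef [ 0.4505 -0.0663  0.231 ] F [-0.1  0.6  0.3] w 0.0852 down [ 0. -0. -1.] q [-0.15  0.15 -0.11  1.31  0.    0.96]
```

Request:
servo_tool:
  increments:
    - [30, [-1.3, 3, 0], -0.7]
    - [50, [0, 0, 20], 0]
    - [50, [0, 0, 30], 0]
    - [50, [0, 0, 35], 0]
    - [50, [0, 0, 35], 0]
    - [50, [0, 0, 30], 0]
    - [50, [0, 0, 20], 0]
    - [50, [0, 0, 15], 0]
    - [50, [0, 0, 6], 0]
    - [50, [0, 0, 0], 0]

```text
clock: 12.7
eef_pos: [0.4534, -0.066, 0.0391]
tool_rot: [0.519, 0.855, -0.0, -0.001]
ft_force: [-0.0, 0.0, 0.0]
grip_width: 0.0689
```

```bash
python3 - <<'E'
from h import *
go(.454,-.066,.002,27.4)
p,d,c=snap('wrist','w9')
z=load('w9');hsv=cv2.cvtColor(z['p'],cv2.COLOR_RGB2HSV)
b=cv2.inRange(hsv,(105,150,60),(130,255,255))>0;P=cloudf(z)
b&=(P[...,2]>.02)&(P[...,2]<.033)&(P[...,0]>.38)&(P[...,0]<.52)&(P[...,1]>-.14)&(P[...,1]<.05)
X=P[b][:,:2]*1000;a=np.radians(117.4);e=np.array([np.cos(a),np.sin(a)]);n=np.array([-e[1],e[0]])
s=(X-[454,-66])@e;t=(X-[454,-66])@n
print('x max',s.max(),'jaw t',t[s>s.max()-40].min(),t[s>s.max()-40].max())
E
```

```text
t12.70 tool d mm [-0.3  0.6 37.1] psi 27.47 turn about tool z 0.07 eef [ 0.4534 -0.066   0.0391] F [-0.  0.  0.] w 0.0689 down [-0.002  0.    -1.   ] q [-0.14  0.35 -0.4   0.82  0.    0.95]
x max 89.21254558251862 jaw t -10.451755699023183 8.753742279019948
```

View pics/w9.png

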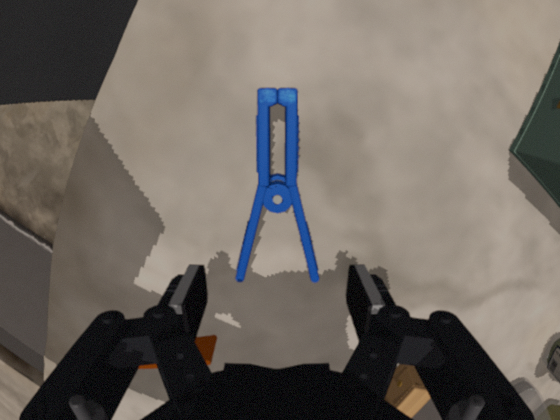

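The clip is centred between the fingers: jaws (277,95), pivot (277,200), handle tips (240,280) and (316,280). Lowering further.

Request:
servo_tool:
  increments:
    - [50, [-0.3, 0.5, 8], 0]
    - [50, [0, 0, 10], 0]
    - [50, [0, 0, 8], 0]
    - [50, [0, 0, 6], 0]
    - [50, [0, 0, 3], 0]
    - [50, [0, 0, 1], 0]
    - [80, [0, 0, 0], 0]
    - [110, [0, 0, 0], 0]
    - [110, [0, 0, 0], 0]
    - [110, [0, 0, 0], 0]

```text
clock: 13.75
eef_pos: [0.4546, -0.0662, 0.0041]
tool_rot: [0.519, 0.855, 0.0, 0.0]
ft_force: [-0.4, -1.0, -0.3]
grip_width: 0.0483
```

```bash
python3 - <<'E'
from h import *
go(.454,-.066,.002,27.4)
p,d,c=snap('wrist','w10')
E
```

```text
t13.75 tool d mm [ 0.5 -0.5  2.1] psi 27.51 turn about tool z 0.11 eef [ 0.4546 -0.0662  0.0041] F [-0.4 -1.  -0.3] w 0.0483 down [ 0.001 -0.    -1.   ] q [-0.14  0.4  -0.44  0.73 -0.    0.95]
```

View pics/w10.png

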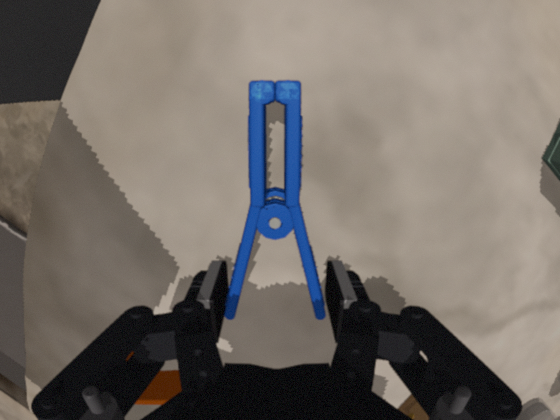

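Request:
servo_tool:
  increments:
    - [120, [0, 0, 1.5], 0]
    - [135, [0, 0, 0], 0]
    - [150, [0, 0, 0], 0]
    - [165, [0, 0, 0], 0]
    - [180, [0, 0, 0], 0]
    - [195, [0, 0, 0], 0]
    - [210, [0, 0, 0], 0]
    - [255, [0, 0, 0], 0]
    - [255, [0, 0, 0], 0]
    - [255, [0, 0, 0], 0]

```text
clock: 14.8
eef_pos: [0.4566, -0.0666, 0.0046]
tool_rot: [0.519, 0.855, 0.001, 0.002]
ft_force: [-2.2, 0.3, 16.5]
grip_width: 0.0201
```

```bash
python3 - <<'E'
from h import *
go(.454,-.066,.002,27.4)
p,d,c=snap('wrist','w11')
E
```

```text
t14.80 tool d mm [ 1.7 -2.   2.6] psi 27.51 turn about tool z 0.11 eef [ 0.4566 -0.0666  0.0046] F [-2.2  0.3 16.5] w 0.0201 down [ 0.005 -0.001 -1.   ] q [-0.14  0.4  -0.44  0.73 -0.    0.95]
```

View pics/w11.png

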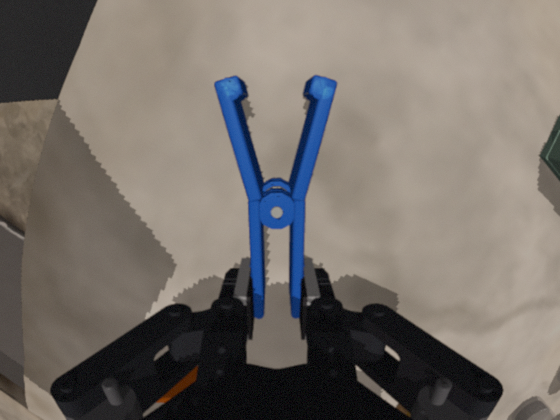

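Fully open: jaw tips at (231,83) and (320,83), gripped at the handles. Lifting.

Request:
servo_tool:
  increments:
    - [255, [0, 0, -4], 0]
    - [255, [0, 0, -8], 0]
    - [255, [0, 0, -15], 0]
    - [255, [0, 0, -25], 0]
    - [255, [0, 0, -30], 0]
    - [255, [0, 0, -30], 0]
    - [255, [0, 0, -30], 0]
    - [255, [0, 0, -30], 0]
    - [255, [0, 0, -20], 0]
    - [255, [0, 0, -8], 0]

```text
clock: 15.85
eef_pos: [0.4553, -0.0663, 0.2045]
tool_rot: [0.519, 0.855, 0.001, 0.002]
ft_force: [-0.5, 0.7, -0.9]
grip_width: 0.0202
```

```bash
python3 - <<'E'
from h import *
go(.454,-.066,.2,27.4)
p,d,c=snap('wrist','w12')
z=load('w12');P=cloudf(z);hsv=cv2.cvtColor(p,cv2.COLOR_RGB2HSV)
b=cv2.inRange(hsv,(105,150,60),(130,255,255))>0
o=status.get_obs();M=R.from_quat(o['tool_rot']).as_matrix()
for (u0,u1,v0,v1,nm) in((210,260,70,110,'tipL'),(295,345,70,110,'tipR'),(255,300,190,225,'piv')):
    m=np.zeros_like(b);m[v0:v1,u0:u1]=1;m&=b
    X=(P[m]-o['eef_pos'])@M*1000; X=X[(X[:,2]<40)&(X[:,2]>-60)]; print(nm,len(X),np.median(X,0).round(1),X.min(0).round(1),X.max(0).round(1))
p,d,c=snap('side','s12')
E
```

```text
t15.85 tool d mm [ 0.9 -1.1  4.5] psi 27.51 turn about tool z 0.11 eef [ 0.4553 -0.0663  0.2045] F [-0.5  0.7 -0.9] w 0.0202 down [ 0.004 -0.001 -1.   ] q [-0.14  0.17 -0.15  1.24  0.    0.95]
tipL 775 [ 86.1 -15.3 -23. ] [ 79.7 -21.2 -25.3] [ 92.1 -10.8  -1.6]
tipR 748 [ 86.1  16.6 -22.6] [ 79.7  12.3 -24.8] [92.2 22.5 -2. ]
piv 1426 [ 43.    1.4 -22.6] [ 31.5  -7.3 -24.6] [49.6 10.1 -2.7]
```

View pics/w12.png

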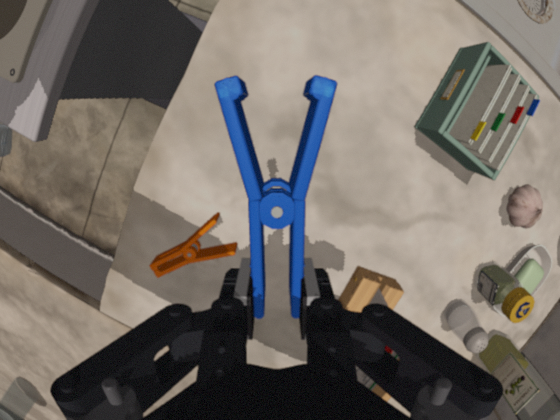

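View pics/s12.png

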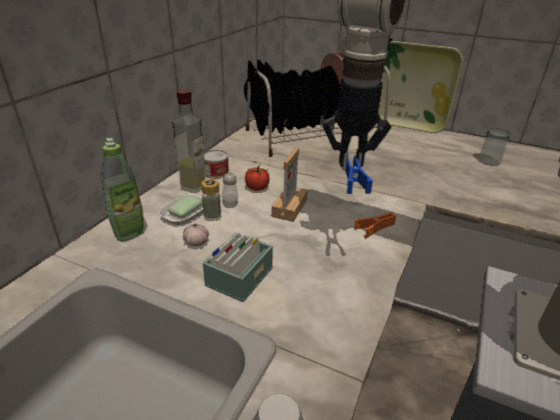

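Request:
servo_tool:
  increments:
    - [255, [0, 0, 0], -4]
    - [255, [0, 0, 0], -8.3]
    - [255, [0, 0, 0], -8.3]
    - [255, [0, 0, 0], -8.3]
    - [255, [0, 0, 0], -8.3]
    - [255, [0, 0, 0], -8.3]
    - [255, [0, 0, 0], -8.3]
    - [255, [0, 0, 0], -8.3]
    - [255, [0, 0, 0], -8.3]
    - [255, [0, 0, 0], -8.3]

```text
clock: 16.95
eef_pos: [0.4531, -0.0659, 0.2003]
tool_rot: [-0.144, 0.99, 0.001, -0.002]
ft_force: [0.1, -0.2, 0.1]
grip_width: 0.0202
```

Request:
servo_tool:
  increments:
    - [255, [0, 0, 0], -8.3]
    - [255, [0, 0, 0], -8.3]
    - [255, [0, 0, 0], -8.3]
    - [255, [0, 0, 0], -8.3]
    - [255, [0, 0, 0], -8.3]
    - [255, [0, 0, 0], -8.3]
    - [255, [0, 0, 0], -8.3]
    - [255, [0, 0, 0], -8.3]
    - [255, [0, 0, 0], -8.3]
    - [255, [0, 0, 0], -4.2]

```text
clock: 17.95
eef_pos: [0.4531, -0.0659, 0.2002]
tool_rot: [0.739, -0.673, -0.002, 0.001]
ft_force: [0.3, -0.2, -1.1]
grip_width: 0.0205
```

```bash
python3 - <<'E'
from h import *
go(.6133,-.0067,.2,-174.9)
p,d,c=snap('wrist','w13')
E
```

```text
t17.95 tool d mm [ -44.  -165.    -0.4] psi -174.65 turn about tool z 0.25 eef [ 0.4531 -0.0659  0.2002] F [ 0.3 -0.2 -1.1] w 0.0205 down [-0.004  0.001 -1.   ] q [-0.14  0.18 -0.16  1.24  0.   -1.81]
```

View pics/w13.png

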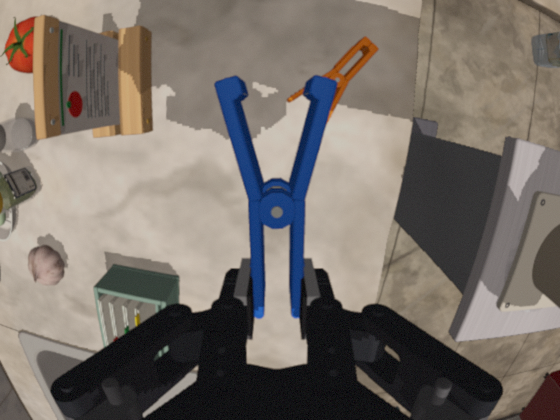

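The clip now points along -y and is well held. The card and stand are at (75,80). Moving to the pre-approach.

Request:
servo_tool:
  increments:
    - [255, [-3, -11, 0], 0.2]
    - [255, [-6, -22, 0], 0]
    - [255, [-6, -22, 0], 0]
    - [255, [-6, -22, 0], 0]
    - [255, [-6, -22, 0], 0]
    - [255, [-6, -22, 0], 0]
    - [255, [-6, -22, 0], 0]
    - [255, [-4, -17, 0], 0]
    - [255, [-1, -5, 0], 0]
    - [255, [0, 0, 0], 0]

```text
clock: 19.0
eef_pos: [0.6152, -0.0077, 0.2008]
tool_rot: [0.737, -0.676, -0.001, 0.001]
ft_force: [-0.6, 0.1, -1.2]
grip_width: 0.0201
```

```bash
python3 - <<'E'
from h import *
go(.6133,-.0067,.2,-174.9)
p,d,c=snap('wrist','w14')
z=load('w14');P=cloudf(z)
T=(P[...,2]>.145)&(P[...,2]<.162)&(P[...,0]>.58)&(P[...,0]<.67)&(P[...,1]<-.1)&(P[...,1]>-.23)
Y=P[T]*1000;print(len(Y),np.median(Y,0),cv2.minAreaRect(Y[:,:2].astype(np.float32)))
g=(P[...,2]>.027)&(P[...,2]<.04)&(P[...,1]>-.24)&(P[...,1]<-.09)&(P[...,0]>.56)&(P[...,0]<.69)
print('stand',g.sum(),cv2.minAreaRect((P[g][:,:2]*1000).astype(np.float32)))
E
```

```text
t19.00 tool d mm [-1.1  1.8  0.8] psi -175.1 turn about tool z -0.2 eef [ 0.6152 -0.0077  0.2008] F [-0.6  0.1 -1.2] w 0.0201 down [-0.002  0.    -1.   ] q [-0.01  0.49  0.29  1.37 -0.   -1.67]
904 [ 626.00192285 -135.19834497  153.51979898] ((625.679931640625, -136.72372436523438), (10.64661979675293, 32.407012939453125), 4.875397205352783)
stand 4250 ((626.387451171875, -151.54039001464844), (60.434452056884766, 84.7654037475586), 5.654669761657715)
```

View pics/w14.png

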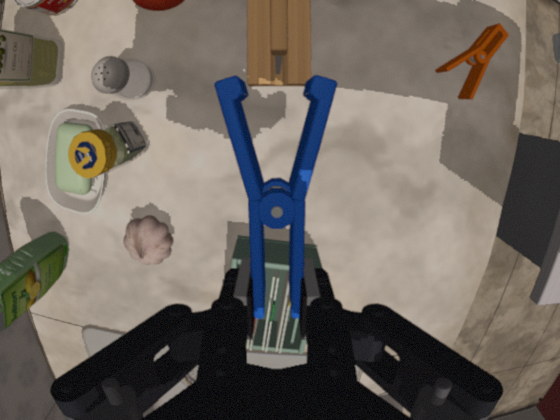

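The card edge is at (277,50), directly between the jaws. In the tool frame the card sits at y=+0.55 mm and the jaw centre at +0.6 mm. Descending.

Request:
servo_tool:
  increments:
    - [255, [0, 0, 8], 0]
    - [255, [0, 0, 14], 0]
    - [255, [0, 0, 16], 0]
    - [255, [0, 0, 16], 0]
    - [255, [0, 0, 16], 0]
    - [255, [0, 0, 16], 0]
    - [255, [0, 0, 16], 0]
    - [255, [0, 0, 12], 0]
    - [255, [0, 0, 5], 0]
    - [255, [0, 0, 0], 0]

```text
clock: 20.05
eef_pos: [0.6142, -0.0083, 0.0826]
tool_rot: [0.737, -0.676, -0.001, 0.001]
ft_force: [-0.1, 0.4, 0.0]
grip_width: 0.0206
```

```bash
cat > m.py <<'E'
from h import *
import sys
f=sys.argv[1]
go(.6133,-.0067,.08,-174.9)
o=status.get_obs();M=R.from_quat(o['tool_rot']).as_matrix()
p,d,c=snap('wrist',f); z=load(f);P=(cloudf(z)-o['eef_pos'])@M*1000
W=cloudf(z)
hsv=cv2.cvtColor(p,cv2.COLOR_RGB2HSV); b=cv2.inRange(hsv,(105,130,40),(130,255,255))>0
T=(W[...,2]>.145)&(W[...,2]<.162)&(W[...,0]>.58)&(W[...,0]<.67)&(W[...,1]<-.1)&(W[...,1]>-.23)&~b
Y=P[T];print('strip',len(Y),cv2.minAreaRect(Y[:,:2].astype(np.float32)),'x min',Y[:,0].min() if len(Y) else None, 'ymid',[(round(float(x)),round(float((Y[abs(Y[:,0]-x)<5,1].min()+Y[abs(Y[:,0]-x)<5,1].max())/2),2)) for x in np.arange(np.min(Y[:,0])+5,Y[:,0].max(),10)])
for s in(-1,1):
  m=b&(P[...,0]>70)&(P[...,0]<100)&(P[...,1]*s>0)&(abs(P[...,1])<30)&(P[...,2]<-15)&(P[...,2]>-35)
  X=P[m];print('jaw',s,len(X),'xmax',X[:,0].max(),'y',X[:,1].min(),X[:,1].max(),'z',np.median(X[:,2]))
E
python3 m.py w15
```

```text
t20.05 tool d mm [-1.7  0.7  2.6] psi -175.12 turn about tool z -0.22 eef [ 0.6142 -0.0083  0.0826] F [-0.1  0.4  0. ] w 0.0206 down [-0.002  0.    -1.   ] q [-0.01  0.56  0.09  1.1  -0.   -1.67]Traceback (most recent call last):
  File "m.py", line 10, in <module>
    Y=P[T];print('strip',len(Y),cv2.minAreaRect(Y[:,:2].astype(np.float32)),'x min',Y[:,0].min() if len(Y) else None, 'ymid',[(round(float(x)),round(float((Y[abs(Y[:,0]-x)<5,1].min()+Y[abs(Y[:,0]-x)<5,1].max())/2),2)) for x in np.arange(np.min(Y[:,0])+5,Y[:,0].max(),10)])
                                                                                                                                                                                                                                             ~~~~~~^^^^^^^^
    return _wrapreduction(a, np.minimum, 'min', axis, None, out,
                          keepdims=keepdims, initial=initial, where=where)
    return ufunc.reduce(obj, axis, dtype, out, **passkwargs)
           ~~~~~~~~~~~~^^^^^^^^^^^^^^^^^^^^^^^^^^^^^^^^^^^^^
ValueError: zero-size array to reduction operation minimum which has no identity
```

View pics/w15.png

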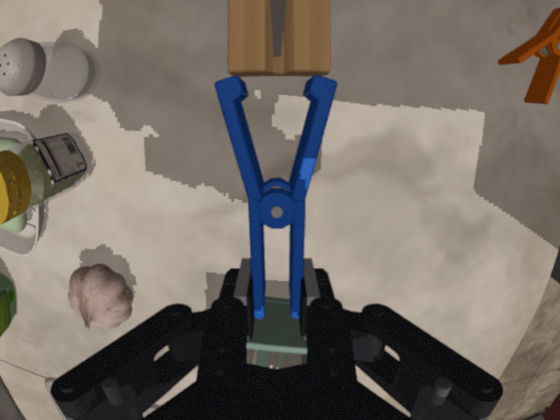

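The slot and card edge are at (277,30), midway between the tips at 231 and 320. I advance 20 mm, stopping just at the edge.

Request:
servo_tool:
  increments:
    - [255, [2, 0, 0], 0]
    - [255, [3, 0, 0], 0]
    - [255, [3, 0, 0], 0]
    - [255, [3, 0, 0], 0]
    - [255, [3, 0, 0], 0]
    - [255, [3, 0, 0], 0]
    - [255, [2, 0, 0], 0]
    - [255, [1, 0, 0], 0]
    - [255, [0, 0, 0], 0]
    - [255, [0, 0, 0], 0]

```text
clock: 21.1
eef_pos: [0.6167, -0.028, 0.0833]
tool_rot: [0.737, -0.676, -0.0, 0.0]
ft_force: [0.7, 0.2, -0.4]
grip_width: 0.0204
```

```bash
python3 - <<'E'
from h import *
go(.6168,-.0515,.08,-174.9)
p,d,c=snap('wrist','w16')
p,d,c=snap('side','s16')
cv2.imwrite('pics/s16c.png',cv2.resize(p[80:260,200:400,::-1],None,fx=3,fy=3,interpolation=cv2.INTER_CUBIC))
p,d,c=snap('top','t16')
cv2.imwrite('pics/t16c.png',cv2.resize(p[130:260,230:430,::-1],None,fx=4,fy=4,interpolation=cv2.INTER_CUBIC))
E
```

```text
t21.10 tool d mm [23.4  1.9  3.3] psi -175.09 turn about tool z -0.19 eef [ 0.6167 -0.028   0.0833] F [ 0.7  0.2 -0.4] w 0.0204 down [-0.  0. -1.] q [-0.05  0.57  0.1   1.1   0.   -1.7 ]
```

View pics/w16.png

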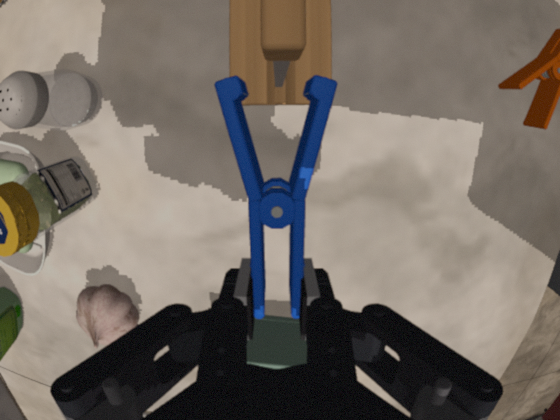

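View pics/s16c.png

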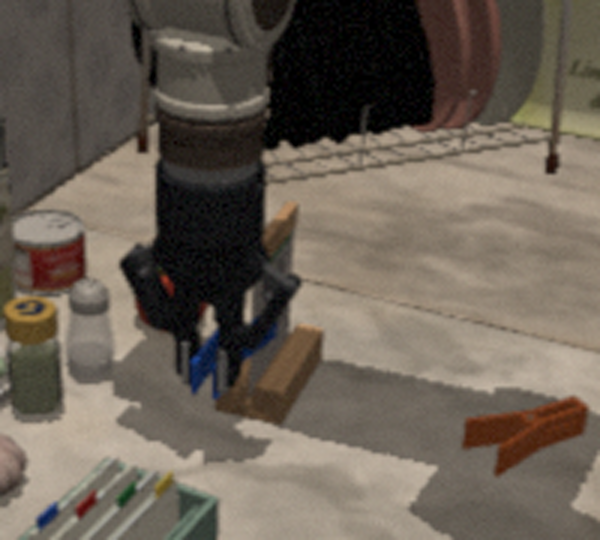

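View pics/t16c.png

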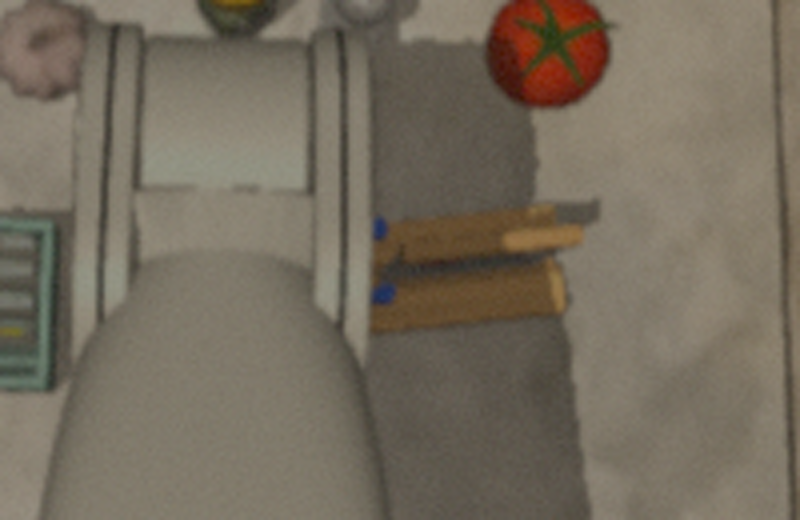

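```bash
sed -i 's/^o=status/o=status/' m.py; python3 - <<'E'
from h import *
f='w16';z=load(f);W=cloudf(z)
e=np.array([.6167,-.028,.0833]);M=R.from_quat([0.737,-0.676,0,0]).as_matrix();P=(W-e)@M*1000
p=z['p'];hsv=cv2.cvtColor(p,cv2.COLOR_RGB2HSV); b=cv2.inRange(hsv,(105,130,40),(130,255,255))>0
T=(W[...,2]>.148)&(W[...,2]<.162)&(W[...,0]>.58)&(W[...,0]<.67)&(W[...,1]<-.1)&~b
Y=P[T];print(len(Y),Y.min(0),Y.max(0),cv2.minAreaRect(Y[:,:2].astype(np.float32)))
for lo,hi in((.04,.07),(.07,.1),(.1,.125),(.125,.145)):
  T=(W[...,2]>lo)&(W[...,2]<hi)&(W[...,0]>.60)&(W[...,0]<.65)&(W[...,1]<-.11)&(W[...,1]>-.135)&~b
  Y=P[T]
  if len(Y):print(lo,len(Y),np.median(Y,0),Y.min(0),Y.max(0))
for s in(-1,1):
  m=b&(P[...,0]>70)&(P[...,0]<100)&(P[...,1]*s>0)&(abs(P[...,1])<30)&(P[...,2]<-15)&(P[...,2]>-35)
  X=P[m];print('jaw',s,len(X),'xmax',X[:,0].max(),'y',X[:,1].min(),X[:,1].max(),'z',np.median(X[:,2]))
E
```

```text
2384 [ 92.92395446  -4.81470897 -72.66941834] [105.24655484   5.34173422 -64.71071891] ((99.08566284179688, 0.2947416305541992), (10.099130630493164, 12.31048583984375), 89.39837646484375)
0.04 42 [93.32012747  0.22282169 28.35824419] [93.06931707 -1.82470769 16.35771813] [93.63287492  2.25541557 42.62651206]
0.07 150 [91.46632754  0.78882583 -1.37147554] [ 81.22327493 -15.38844372 -16.26290689] [93.96052947 13.4527514  11.73127217]
0.1 208 [ 93.12413983   0.53086107 -22.83825983] [ 81.31093514 -24.17188966 -41.62426714] [ 94.17398963  21.31258881 -16.81481995]
0.125 287 [ 93.27363966   0.23622524 -55.03410973] [ 92.92549115  -4.69865192 -61.65222277] [ 94.81178269   5.10795269 -41.96857904]
jaw -1 1156 xmax 92.05431782185715 y -23.502218274483205 -12.909535374813503 z -22.93554765742057
jaw 1 1145 xmax 91.97736383453939 y 10.260083308875323 20.597433458838186 z -22.71402260575775
```

The card edge is 1 mm ahead of the tips, and the jaw centre is 1.5 mm to one side. I correct that sideways, then advance 22 mm.

Request:
servo_tool:
  increments:
    - [255, [0, 1.5, 0], 0]
    - [255, [1, 0, 0], 0]
    - [255, [3, 0, 0], 0]
    - [255, [3, 0, 0], 0]
    - [255, [3, 0, 0], 0]
    - [255, [2, 0, 0], 0]
    - [255, [0, 0, 0], 0]
    - [255, [0, 0, 0], 0]
    - [255, [0, 0, 0], 0]
    - [255, [0, 0, 0], 0]

```text
clock: 22.25
eef_pos: [0.6162, -0.04, 0.0833]
tool_rot: [0.737, -0.676, -0.0, -0.0]
ft_force: [-0.4, -0.0, -0.5]
grip_width: 0.0202
```

```bash
cat > m.py <<'E'
from h import *
import sys
f=sys.argv[1]
go(.6168,-.0515,.083,-175.1)
o=status.get_obs();M=R.from_quat(o['tool_rot']).as_matrix()
p,d,c=snap('wrist',f); z=load(f);W=cloudf(z);P=(W-o['eef_pos'])@M*1000
hsv=cv2.cvtColor(p,cv2.COLOR_RGB2HSV); b=cv2.inRange(hsv,(105,130,40),(130,255,255))>0
T=(W[...,2]>.148)&(W[...,2]<.162)&(W[...,0]>.58)&(W[...,0]<.67)&(W[...,1]<-.1)&~b
Y=P[T];print('strip',len(Y),Y.min(0),Y.max(0),cv2.minAreaRect(Y[:,:2].astype(np.float32)))
T=(W[...,2]>.125)&(W[...,2]<.145)&(W[...,0]>.60)&(W[...,0]<.65)&(W[...,1]<-.11)&(W[...,1]>-.135)&~b
Y=P[T]
if len(Y):print('edge',len(Y),np.median(Y,0),Y.min(0),Y.max(0))
for s in(-1,1):
  m=b&(P[...,0]>70)&(P[...,0]<100)&(P[...,1]*s>0)&(abs(P[...,1])<30)&(P[...,2]<-15)&(P[...,2]>-35)
  X=P[m];print('jaw',s,len(X),'xmax',X[:,0].max(),'y',X[:,1].min(),X[:,1].max(),'z',np.median(X[:,2]))
E
python3 m.py w17
```

```text
t22.25 tool d mm [11.5  0.4  0.3] psi -175.08 turn about tool z 0.02 eef [ 0.6162 -0.04    0.0833] F [-0.4 -0.  -0.5] w 0.0202 down [-0.  0. -1.] q [-0.06  0.57  0.1   1.1   0.   -1.72]
strip 4619 [ 81.32972624  -6.44593065 -72.66656289] [105.42829726   3.70563678 -67.36699662] ((93.37950897216797, -1.3705635070800781), (10.14475154876709, 24.099336624145508), 89.97840118408203)
edge 30 [ 81.30165787  -0.84903834 -53.73988015] [ 81.28880207  -4.70482825 -61.58999215] [ 94.05253071   4.33761674 -52.11508345]
jaw -1 1159 xmax 91.89761054259175 y -23.379833964953256 -12.900586094515825 z -23.04389363132935
jaw 1 1153 xmax 91.9905374003596 y 10.311799330610217 20.546517731024604 z -22.730693621718665
```

View pics/w17.png

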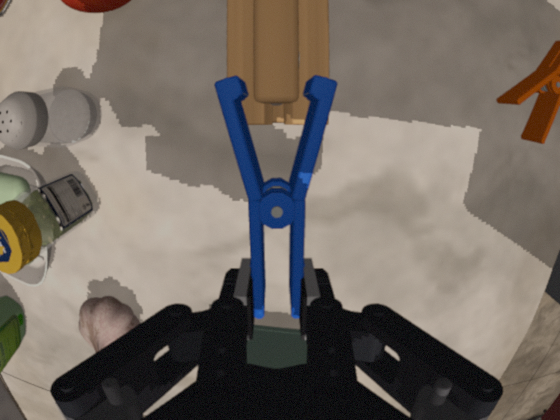

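Card and jaw centres coincide (-1.37 against -1.3 mm), they are parallel, and there is no force. Tips are 10.7 mm past the edge, so I advance 10 mm more.

Request:
servo_tool:
  increments:
    - [255, [1, 0, 0], 0]
    - [255, [2, 0, 0], 0]
    - [255, [3, 0, 0], 0]
    - [255, [3, 0, 0], 0]
    - [255, [1, 0, 0], 0]
    - [255, [0, 0, 0], 0]
    - [255, [0, 0, 0], 0]
    - [255, [0, 0, 0], 0]
    - [255, [0, 0, 0], 0]
    - [255, [0, 0, 0], 0]

```text
clock: 23.3
eef_pos: [0.6171, -0.05, 0.0833]
tool_rot: [0.737, -0.676, 0.0, -0.0]
ft_force: [-0.5, -0.1, -1.1]
grip_width: 0.0203
```

```bash
python3 m.py w18; python3 - <<'E'
from h import *
p,d,c=snap('side','s18')
cv2.imwrite('pics/s18c.png',cv2.resize(p[80:260,200:400,::-1],None,fx=3,fy=3,interpolation=cv2.INTER_CUBIC))
E
```

```text
t23.30 tool d mm [1.4 0.5 0.3] psi -175.09 turn about tool z 0.01 eef [ 0.6171 -0.05    0.0833] F [-0.5 -0.1 -1.1] w 0.0203 down [ 0.  0. -1.] q [-0.08  0.57  0.1   1.11  0.   -1.74]
strip 6575 [ 71.26454366  -6.36727287 -72.90496084] [105.58775233   3.77417099 -67.69202542] ((88.42315673828125, -1.3189783096313477), (10.105996131896973, 34.31355667114258), 89.82657623291016)
edge 2 [ 82.57895138   4.3923903  -61.26851866] [ 81.21689327   4.35774905 -61.6388925 ] [ 83.9410095    4.42703155 -60.89814482]
jaw -1 1147 xmax 91.79719747806777 y -23.350824474368824 -12.926128182641385 z -22.94533151030667
jaw 1 1147 xmax 91.97526319073168 y 10.25078036878239 20.476517596712604 z -22.721641533651034
```

View pics/w18.png

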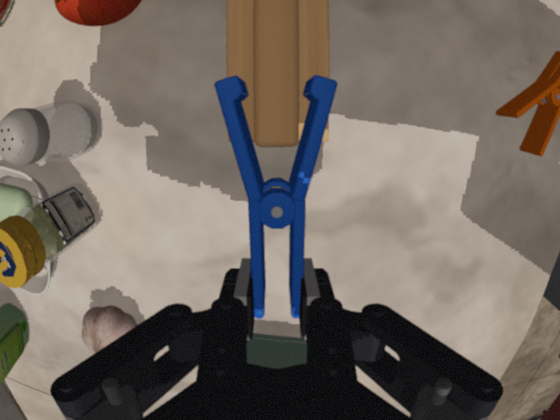

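View pics/s18c.png

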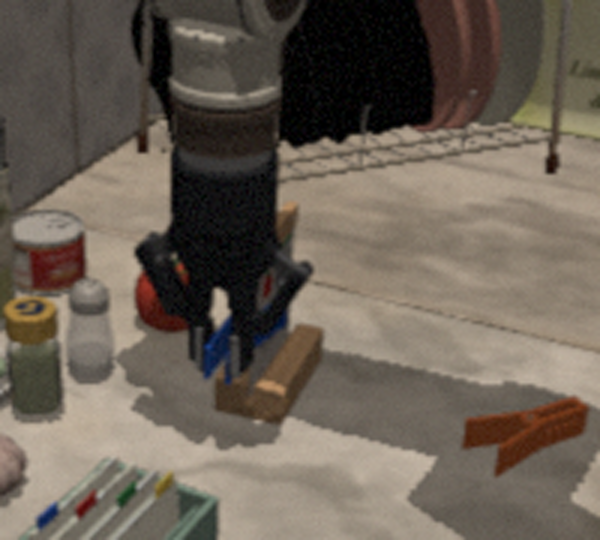

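The jaws straddle the card, centred, with the ends 20.7 mm past the edge and about 9 mm clear on each side. The strip top is at the expected height. Handing in.

```bash
python3 - <<'E'
from h import *
order.job_done()
E
```

```text
the job is handed in; nothing more can be done
```

I stood the recipe card in the stand's slot and let go of it. The blue clip is now held wide open around the card's left (+y) side edge. I handed the job in at about 23.5 s of the 58 s; no verdict is reported.

**Card:**
- On lowering, it touched the slot floor at the expected height.
- Its top later measured 0.156 m, against an expected 0.154 m.
- It stands upright and about in the middle of the slot.

**Clip:**
- It is squeezed fully open; the gripper reads 20 mm over the handles, against a nominal 22 mm.
- The jaw centre is within about 0.1 mm of the card's mid-plane, leaving about 9 mm clear on each side.
- The jaw ends reach 20.7 mm past the card edge, about 79 mm up the card.
- The force on the wrist stayed around 1 N throughout the final approach.

**Bystanders:** I kept clear of the spice jar, salt shaker, tomato and garlic. The pictures show no sign that they moved, but I did not measure their positions.

**Disagreements between checks:**
- The top camera read about 2–3 mm lower in x than the wrist camera, so I used the wrist camera and the pose felt when gripping.
- One move ended 7.7 mm off along the slot and one 1.5 mm sideways; I corrected both before contact.

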